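# Raise the carry handle and turn the ball dish to the mug

## Robot

A 7-joint arm with a two-finger parallel gripper is mounted at the origin on a cart in front of the work surface, level with it; the furniture and walls round the work are solid. World frame = base frame: x ahead of the robot, y to its left, z up, the work surface at z = 0. Lengths are in m, angles in rad, forces in N, time in s.
With the tool pointing down it reaches from about 0.35 to 0.9 m from the base axis. Payload 19.9 kg.
Tool frame: the origin (TCP) lies on the front face of the gripper's body, between the roots of the fingers; the fingertips stand 73 mm ahead of it and the grasp point (between the pads) lies 54 mm ahead of it; z points along the fingers, y is the line along which they close (so a half turn about z gives the same grasp; the last joint's range is limited). The gripper opens to 85 mm and grips with 20 to 120 N. Pads are 22 mm wide; open, the fingers measure 114 mm over their backs; the gripper's body (76 mm by 85 mm) begins 54 mm behind the grasp point. The pads swing forward as they close: fully open they stand 13 mm farther back than shut.
Start: joints at [-1.308, 0.417, -0.01, 1.614, 0.005, 1.111, -0.053], TCP at [0.187, 0.596, 0.304] pointing down, gripper open.
Joint ranges: [-2.81, 2.81], [-0.39, 2.02], [-1.27, 1.25], [0.06, 2.57], [-1.19, 4.33], [0.19, 2], [-2.82, 2.82]. Speed limits (rad/s): [1.89, 1.89, 2.39, 2.39, 3.01, 3.01, 3.01].

## Interface

Orientations are given as [roll, pitch, yaw] about the fixed x, y, z axes, in that order (R = Rz(yaw) Ry(pitch) Rx(roll)).
In Python, from rig import telemetry, optics, manip gives the robot as it stands. The module is installed in compiled form; this text tells all that it offers.
- The arm moves only by the tool carry_out, never from a script. Its argument "rows" is one flat list of numbers, 7 for each row, row after row: the turn, a rotation vector about the tool's x, y, z in degrees, then the shift along the tool's x, y, z in cm, then the finger opening in cm, from 0 to 8.54. In form: [ax, ay, az, dx, dy, dz, hand, ax, ay, az, dx, dy, dz, hand, ...]. A call has 1 to 5 rows; each row is the pose to reach, as a shift and turn from the pose commanded when the call began, along the tool's axes at that moment; what a row does not reach only later rows make up. A row lasts 1/12 s, in which the tool goes at most 41.7 mm and 7.16 degrees, less where a joint would pass 70% of its speed; a pose out of reach is approached as far as the arm can. A call with a gripper value outside its range is refused whole. The fingers move at their own pace and stop on an object; "newtons" is the grip in N (left out, the last holds). Time passes only in rows, so rows that repeat a pose let the fingers close. It gives the time, the measured TCP pose, the force, the opening and the grip force at its end, in the units of the state.
- telemetry.get_obs(): the state, without advancing time (a new reading comes with each control period).
- optics.camera(name): name is "side" or "top"; returns a dict with "img" (400x640x3 uint8, red, green, blue), "fov_y" (degrees; the focal length in pixels is half the picture's height over the tangent of half this angle, whatever the lens; pixels are square), "cx", "cy" (the principal point, pixels), "pose" (4x4, takes a point from camera to world coordinates). Camera axes: x right, y down, z forward; pixel columns grow to the right and rows downward; lengths in m; the calibration is good to about 2 mm. A picture is of the moment at which its call begins. There is no depth.
- manip.sign_off(): hands the job in; it is judged then, once.
The state is a dict: "time": time; "joint_pos": joint angles; "joint_vel": joint speeds; "tau": joint torques, N m; "eef_pos": TCP position; "tool_rot": TCP orientation; "force": force on the tool from outside, world axes, zero at the start; "wrist_torque": the same for the moment, N m; "finger_gap": opening from 0.0 (shut) to 1.0 (fully open); "grip_force": force on a finger pad.
Only numpy, scipy, OpenCV 4.12 (cv2) and the standard library are available. Lean on these libraries where they do the work, as an engineer would, in place of code of your own. Each camera call takes 0.05 s, during which the arm holds its last target. There are 200 camera calls.

## Task

A dish with a loose steel ball stands on the black mat, its carry handle folded down: swing the handle up until it clicks fully upright while the dish stays standing on the mat. Then take the dish by the handle's black grip, lift it straight up to about 10 cm above the desk and there, in the air over the mat, turn it a quarter turn so that its orange pouring lip points at the coffee mug, keeping the dish level and the ball inside the blue ring from beginning to end, without touching the ball or disturbing anything else. Finish while holding the dish there by its grip, level and still; do not put it down.

Things in the scene. Friction and masses are not known exactly. Their poses are not given: they have to be found in the camera images.
- mat: thin square black rubber mat, 180x180x4 mm, fixed to the desk; origin at the centre of its underside on the desk top
- dish: round dished aluminium plate, 143 mm wide, rim 27 mm high, 0.5 kg, loose on the mat. Origin: centre of its underside, z up. An orange pouring lip 34 mm wide sticks out to the dish's -x, at first roughly to the robot; the handle lies folded to +x. The inside is a 7 degree cone with a blue ring of 30 mm radius. Steel ears 64 mm high at y = +-75 mm carry the pivots, 22 mm up
- dish_center (a point): centre of the dish's hollow, on the dish's axis 8 mm above its underside
- lip_tip (a point): outer end of the orange pouring lip, 97 mm from the dish's axis along the dish's -x
- handle_grip (a point): centre of the handle's round black grip (14 mm diameter, 70 mm long, along the dish's y), 125 mm from the pivot axis; the handle is a U of 8 mm rod, legs at y = +-84 mm. Folded flat it lies 125 mm from the dish's axis to +x, 22 mm above the underside; upright, centred 147 mm above it. The round grip can roll between the finger pads
- handle (a joint): handle angle in rad: 0 folded flat to the dish's +x, pi/2 upright against the end stop. The pivot axis is parallel to the dish's y axis, through x = 0, 22 mm above the dish's underside. It stays where it is left by friction (about 0.08 N m); from about 1.3 rad the legs ride over a bump (some 1.5 N at the grip) and it snaps on into the stop at 1.57
- ball: loose steel ball, 25 mm diameter, 64 g, lying in the middle of the dish; origin on its surface, turns as it rolls
- ball_center (a point): centre of the steel ball
- mug: white coffee mug with grey-green dots, 78 mm wide, 93 mm high, handle on its -y side; stands beside the mat, about 0.2 m to the left or right of the dish
- mug_mouth (a point): centre of the mug's round mouth, 93 mm above the desk: what the lip has to point at, seen from above
- green_box: dark green carton, 67x68 mm, 92 mm high, on the other side of the mat; leave alone
- marker_blue: blue marker pen, 138 mm long, bystander at the back
- tape_measure: yellow tape measure, 84 mm long, 64 mm high, bystander at the back

How it is judged:
On the way, in this order (a step that is already met when the one before it is completed fails the run):
1. the handle is swung up into its end detent (over 1.50 rad) while the dish stands on the mat (value of joint handle above 1.5 rad and height (world z) of dish below 0.015 m and angle between dish's own z axis and vertical below 0.1 rad), for 0.2 s.
2. the dish is lifted more than 40 mm above the desk, level, its lip not yet turned (value of joint handle above 1.5 rad and angle between dish's own z axis and vertical below 0.1 rad and height (world z) of dish above 0.04 m and x of mug_mouth in the frame of dish between -0.11 and 0.11 m), for 0.1 s.
3. in the air, the lip is turned to the mug (height (world z) of dish above 0.04 m and y of mug_mouth in the frame of dish between -0.04 and 0.04 m and x of mug_mouth in the frame of dish below -0.1 m), for 0.2 s.
At the end, for the whole second after the job is handed in: Fingers hold the dish at its grip, underside 60 to 160 mm above the desk, within 50 mm of the mat centre, tilt under 0.10 rad, still; handle upright (over 1.50 rad), ball within 30 mm of the dish centre; the lip line passes within 40 mm of the mug mouth centre (about 11 degrees) (y of mug_mouth in the frame of dish between -0.04 and 0.04 m and x of mug_mouth in the frame of dish below -0.1 m and angle between dish's own z axis and vertical below 0.1 rad and horizontal distance between ball_center and dish_center below 0.03 m and value of joint handle above 1.5 rad and height (world z) of dish between 0.06 and 0.16 m and horizontal distance between dish and mat below 0.05 m and contact force between the fingers and dish above 1 N and distance between the grasp point and handle_grip below 0.03 m and contact force between dish and mat below 0.1 N and linear speed of dish below 0.03 m/s and angular speed of dish below 0.25 rad/s and linear speed of ball below 0.1 m/s); the arm keeps its last pose, push and grip.
It fails at once if the ball leaves the blue ring (30 mm from the dish's centre) (horizontal distance between ball_center and dish_center above 0.03 m).
It fails at once if the dish is tipped more than 0.17 rad (angle between dish's own z axis and vertical above 0.17 rad).
It fails at once if the dish is pushed or carried more than 60 mm off the mat's centre (horizontal distance between dish and mat above 0.06 m).
It fails at once if the fingers touch the ball (contact force between the fingers and ball above 0.3 N).
It fails at once if the mug, the green box or another bystander is moved more than 20 mm (distance of any of mug, green_box, marker_blue, tape_measure from where it was at the start of the episode above 0.02 m).
It also fails if it takes over 64 s, if anything falls off the work surface, if the arm or the gripper's body presses on something with over 40 N, if the wrist force passes 120 N, or if a joint passes its speed limit or range.

## Working session

There is one attempt and no reset: what is moved stays moved. The work goes in short steps, Python scripts to look and compute and a tool call to move; the robot and the scene stay as the last step left them, time stands still between calls to the robot, and variables do not carry over. Pictures are saved under pics/ and viewed, at most 10 in all, crops included, and the job is handed in when it is done.

Besides the shell and the picture viewer there is one more tool, called after ">>>" by a JSON object that holds its "fn" and its "kwargs", one argument or row to a line. carry_out: Moves the arm, as the interface text tells. Its arguments: {"type":"object","properties":{"rows":{"type":"array"},"newtons":{"type":"number"}},"required":["rows"]}

```bash
mkdir -p pics
python3 - <<'E'
from rig import telemetry, optics
import cv2,numpy as np
print(telemetry.get_obs())
for n in ("side","top"):
    c=optics.camera(n); cv2.imwrite(f"pics/{n}0.png",c["img"][:,:,::-1]); np.save(n+"0.npy",c["img"])
    print(n,c["fov_y"],c["cx"],c["cy"],c["pose"].round(4).tolist())
E
```

```text
{'time': 0.0, 'joint_pos': array([-1.30848788,  0.41800288, -0.01029335,  1.61415184,  0.00468757,
        1.11071122, -0.05299002]), 'joint_vel': array([-1.19764563e-05,  3.38410430e-04, -1.04404570e-03,  1.24904092e-03,
        9.25626945e-04,  7.23943074e-04,  1.75155920e-04]), 'tau': array([ 9.84697363e-04, -8.64457440e+01,  6.79256357e-01, -4.34912682e+01,
        1.91833160e-02,  7.03231548e-03,  9.96010613e-05]), 'eef_pos': array([0.18690368, 0.59613527, 0.30325161]), 'tool_rot': array([-3.14034613e+00,  8.52871943e-05,  2.83778805e+00]), 'force': array([-0.01642127, -0.31166469, -1.03772758]), 'wrist_torque': array([-0.02672646, -0.00293976,  0.00758675]), 'grip_force': 0.0, 'finger_gap': 0.9996272752831623}
side 42.219391162139644 321.50547433336425 199.9811956205735 [[0.9505, -0.1562, 0.2686, 0.2702], [-0.3104, -0.4427, 0.8412, -1.0321], [-0.0125, -0.883, -0.4693, 0.6057], [0.0, 0.0, 0.0, 1.0]]
top 51.562086310353166 322.7189230910649 203.18237918152943 [[0.0184, -0.9958, 0.0894, 0.4801], [-0.9998, -0.0184, 0.0006, -0.0736], [0.0011, -0.0894, -0.996, 1.0773], [0.0, 0.0, 0.0, 1.0]]
```

View pics/side0.png

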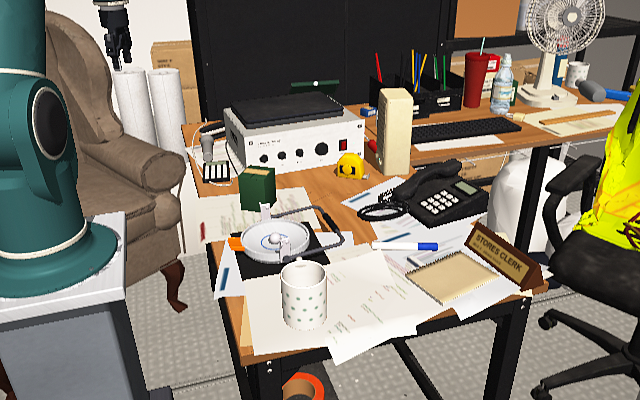

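View pics/top0.png

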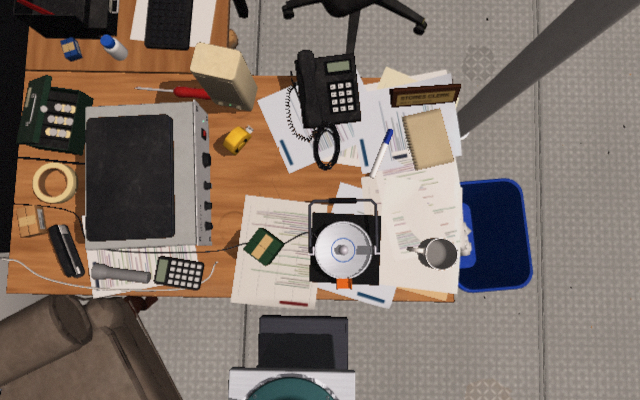

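The side view shows the dish around (275,240) with the ball at (275,240), the mug at (304,295), the green box at (258,187). In the top view the dish is at (343,250), the folded handle's grip at about (343,203), the lip at (343,283), the mug mouth at (440,253) and the box at (264,245). The mug is to the robot's right (-y).

```bash
cat > h.py <<'E'
import numpy as np,cv2
from rig import telemetry, optics
def cam(n):
    c=optics.camera(n); c["f"]=200/np.tan(np.radians(c["fov_y"]/2)); return c
def ray(c,u,v):
    d=c["pose"][:3,:3]@np.array([(u-c["cx"])/c["f"],(v-c["cy"])/c["f"],1]); return c["pose"][:3,3],d
def onz(c,u,v,z):
    o,d=ray(c,u,v); return o+d*(z-o[2])/d[2]
def proj(c,p):
    q=c["pose"][:3,:3].T@(np.asarray(p)-c["pose"][:3,3]); return c["f"]*q[:2]/q[2]+[c["cx"],c["cy"]]
def tri(r1,r2):
    (o1,d1),(o2,d2)=r1,r2
    t=np.linalg.lstsq(np.c_[d1,-d2],o2-o1,rcond=None)[0]
    a,b=o1+d1*t[0],o2+d2*t[1]; return (a+b)/2,np.linalg.norm(a-b)
E
python3 - <<'E'
from h import *
for n,(x0,y0,x1,y1),s in (("top",(295,190,475,305),4),("side",(210,160,350,340),3)):
    c=cam(n); i=c["img"]
    cv2.imwrite(f"pics/{n}c.png",cv2.resize(i[y0:y1,x0:x1,::-1],None,fx=s,fy=s,interpolation=cv2.INTER_CUBIC))
    hsv=cv2.cvtColor(i,cv2.COLOR_RGB2HSV)
    m=cv2.inRange(hsv,(5,180,150),(18,255,255)); m2=np.zeros_like(m); m2[y0:y1,x0:x1]=m[y0:y1,x0:x1]
    k,l,st,ce=cv2.connectedComponentsWithStats(m2)
    print(n,"orange",[(st[j].tolist(),ce[j].round(1).tolist(), onz(c,*ce[j],0.025).round(4).tolist()) for j in range(1,k) if st[j][4]>8])
    m=cv2.inRange(hsv,(95,60,60),(125,255,255)); m2*=0; m2[y0:y1,x0:x1]=m[y0:y1,x0:x1]
    k,l,st,ce=cv2.connectedComponentsWithStats(m2)
    print(n,"blue",[(st[j].tolist(),ce[j].round(1).tolist(),onz(c,*ce[j],0.016).round(4).tolist()) for j in range(1,k) if st[j][4]>5])
E
```

```text
top orange [([337, 279, 12, 10, 107], [342.3, 283.1], [0.3744, -0.1259, 0.025])]
top blue [([459, 202, 16, 67, 517], [468.0, 238.3], [0.4922, -0.4457, 0.016]), ([340, 238, 15, 18, 28], [349.7, 243.7], [0.4729, -0.1436, 0.016]), ([331, 247, 10, 15, 18], [334.0, 255.1], [0.4433, -0.1041, 0.016]), ([348, 257, 5, 4, 6], [349.8, 258.8], [0.4346, -0.1445, 0.016]), ([458, 280, 17, 13, 92], [465.3, 287.8], [0.3673, -0.4372, 0.016]), ([358, 292, 26, 11, 84], [370.5, 297.1], [0.3398, -0.198, 0.016])]
side orange [([296, 167, 27, 5, 27], [309.0, 169.1], [0.6258, 0.1885, 0.025]), ([275, 172, 20, 5, 22], [284.1, 173.6], [0.5554, 0.1832, 0.025]), ([228, 177, 10, 10, 18], [233.3, 180.8], [0.4207, 0.1845, 0.025]), ([217, 179, 15, 5, 22], [224.3, 182.2], [0.3973, 0.1844, 0.025]), ([276, 186, 25, 3, 29], [287.7, 186.8], [0.5444, 0.1043, 0.025]), ([304, 186, 5, 10, 10], [306.2, 190.5], [0.5823, 0.0689, 0.025]), ([228, 191, 11, 3, 13], [233.5, 192.5], [0.4099, 0.1186, 0.025]), ([217, 194, 9, 1, 9], [221.0, 194.0], [0.3796, 0.1206, 0.025]), ([339, 197, 11, 13, 31], [344.5, 202.5], [0.6497, -0.0216, 0.025]), ([313, 229, 10, 4, 16], [317.1, 230.4], [0.5504, -0.1205, 0.025]), ([340, 229, 10, 2, 13], [344.4, 229.8], [0.6066, -0.1375, 0.025]), ([228, 237, 17, 14, 167], [235.2, 243.9], [0.3742, -0.1156, 0.025]), ([222, 241, 3, 7, 9], [223.2, 243.3], [0.351, -0.1054, 0.025]), ([239, 326, 2, 14, 14], [239.6, 332.5], [0.3359, -0.3812, 0.025])]
side blue [([261, 237, 6, 12, 15], [262.8, 242.9], [0.4314, -0.117, 0.016]), ([220, 268, 9, 22, 100], [224.1, 278.3], [0.3353, -0.2144, 0.016])]
```

View pics/topc.png

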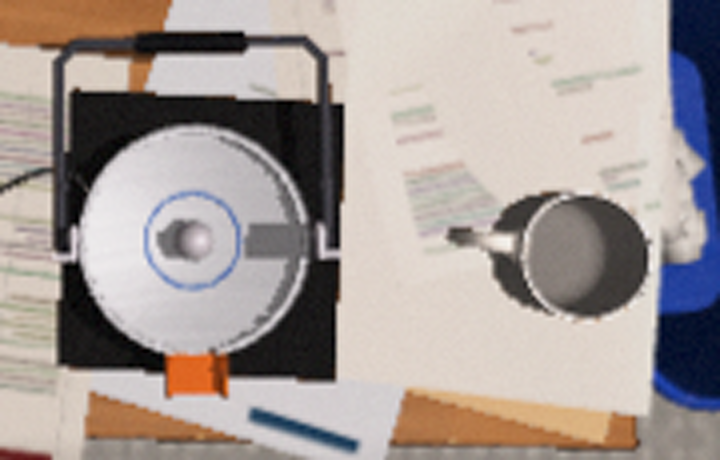

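View pics/sidec.png

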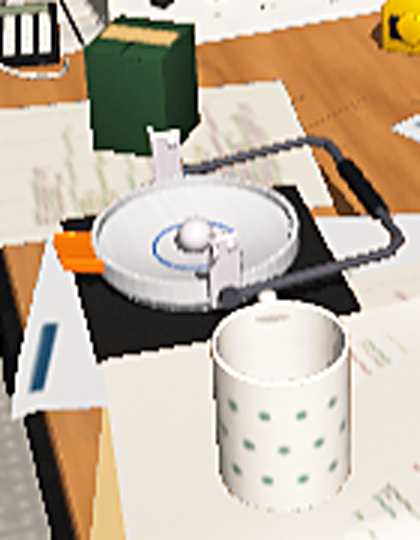

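The top crop shows the grip from (136,42) to (245,42), the ring centre at (193,241), the mug mouth at (586,256), and the mat corners at (72,92), (342,104), (335,381), (58,365). In the side crop the grip centre is at about (361,188).

Run:
```python
from h import *
t=cam("top");s=cam("side")
T=lambda x,y:((x+.5)/4+295-.5,(y+.5)/4+190-.5)
S=lambda x,y:((x+.5)/3+210-.5,(y+.5)/3+160-.5)
for p in ((136,42),(245,42),(190.5,42)): print("grip",onz(t,*T(*p),.026).round(4))
print("grip tri",tri(ray(t,*T(190.5,42)),ray(s,*S(361,188))), "ring tri",tri(ray(t,*T(193,241)),ray(s,*S(195,243))))
print("ring",onz(t,*T(193,241),.016).round(4))
m=[onz(t,*T(*p),.004)for p in((72,92),(342,104),(335,381),(58,365))]
print("mat",np.round(m,4),np.mean(m,0).round(4),[np.linalg.norm(m[i]-m[i-1]).round(3) for i in range(4)])
print("mug",onz(t,*T(585,256),.093).round(4), [onz(t,*T(*p),.093).round(4) for p in ((522,256),(648,256))])
print("rim L/R at z.031",onz(t,*T(79,240),.031),onz(t,*T(308,240),.031))
print("lip",onz(t,*T(195,396),.025))
print("ears",onz(t,*T(64,255),.068),onz(t,*T(328,255),.068))
print("ball",onz(t,*T(195,240),.025))
```

```text
grip [ 0.5826 -0.0879  0.026 ]
grip [ 0.5839 -0.1574  0.026 ]
grip [ 0.5833 -0.1226  0.026 ]
grip tri (array([ 0.58069432, -0.12164907,  0.03996584]), np.float64(0.002503363585808963)) ring tri (array([ 0.45617351, -0.1260103 ,  0.02192789]), np.float64(0.0018666206951135024))
ring [ 0.457  -0.1265  0.016 ]
mat [[ 0.5514 -0.0472  0.004 ]
 [ 0.5468 -0.2225  0.004 ]
 [ 0.3694 -0.2191  0.004 ]
 [ 0.3763 -0.0418  0.004 ]] [ 0.461  -0.1327  0.004 ] [np.float64(0.175), np.float64(0.175), np.float64(0.177), np.float64(0.177)]
mug [ 0.4541 -0.3542  0.093 ] [array([ 0.4534, -0.317 ,  0.093 ]), array([ 0.4548, -0.3914,  0.093 ])]
rim L/R at z.031 [ 0.4565928 -0.0541672  0.031    ] [ 0.45923676 -0.19795447  0.031     ]
lip [ 0.36069214 -0.12865839  0.025     ]
ears [ 0.44823577 -0.04595872  0.068     ] [ 0.45117213 -0.20573223  0.068     ]
ball [ 0.45780476 -0.12730376  0.025     ]
```

```bash
cat > rel.py <<'E'
import sys,numpy as np
from scipy.spatial.transform import Rotation as Ro
from rig import telemetry
def rel(p,yaw,o=None):
    o=o or telemetry.get_obs(); R0=Ro.from_euler('xyz',o["tool_rot"]); R=Ro.from_euler('xyz',[np.pi,0,np.radians(yaw)])
    return np.r_[(R0.inv()*R).as_rotvec(degrees=True),R0.inv().apply(np.array(p)-o["eef_pos"])*100].round(2)
if __name__=="__main__":
    a=list(map(float,sys.argv[1:])); o=telemetry.get_obs()
    print(o["time"].__round__(2),o["eef_pos"].round(4),o["tool_rot"].round(3),o["force"].round(2)); print(rel(a[:3],a[3]))
E
python3 rel.py .583 -.1235 .22 91.2
```

```text
0.3 [0.1869 0.5963 0.3037] [-3.141  0.     2.838] [ 0.02  0.66 -0.34]
[-2.000e-02  2.000e-02  7.140e+01 -5.933e+01 -5.683e+01  8.390e+00]
```

>>> {"fn": "carry_out", "kwargs": {
  "rows": [0, 0, 71.4, -59.3, -56.8, 4, 3.4, 0, 0, 71.4, -59.3, -56.8, 4, 3.4, 0, 0, 71.4, -59.3, -56.8, 4, 3.4, 0, 0, 71.4, -59.3, -56.8, 4, 3.4, 0, 0, 71.4, -59.3, -56.8, 4, 3.4],
  "newtons": 20
}}

```text
time: 0.72
eef_pos: [0.2878, 0.4122, 0.2937]
tool_rot: [3.142, -0.0, 2.207]
force: [1.6, 0.6, 0.9]
finger_gap: 0.399
grip_force: 0.0
```

```bash
python3 rel.py .583 -.1235 .22 91.2
```

```text
0.72 [0.2878 0.4122 0.2937] [ 3.142 -0.     2.207] [1.61 0.62 0.87]
[-0.000e+00 -2.000e-02  3.524e+01 -6.063e+01 -8.070e+00  7.350e+00]
```

>>> {"fn": "carry_out", "kwargs": {
  "rows": [0, 0, 35.2, -60.6, -8.1, 7.3, 3.4, 0, 0, 35.2, -60.6, -8.1, 7.3, 3.4, 0, 0, 35.2, -60.6, -8.1, 7.3, 3.4, 0, 0, 35.2, -60.6, -8.1, 7.3, 3.4, 0, 0, 35.2, -60.6, -8.1, 7.3, 3.4]
}}

```text
time: 1.13
eef_pos: [0.3886, 0.2316, 0.2691]
tool_rot: [3.141, -0.001, 1.592]
force: [2.1, 1.0, 0.6]
finger_gap: 0.397
grip_force: 0.0
```

```bash
python3 rel.py .583 -.1235 .22 91.2
```

```text
1.13 [0.3886 0.2316 0.2691] [ 3.141e+00 -1.000e-03  1.592e+00] [2.06 0.98 0.58]
[ 3.000e-02 -4.000e-02  3.000e-02 -3.592e+01  1.867e+01  4.900e+00]
```

>>> {"fn": "carry_out", "kwargs": {
  "rows": [0, 0, 0, -35.9, 18.7, 4.9, 3.4, 0, 0, 0, -35.9, 18.7, 4.9, 3.4, 0, 0, 0, -35.9, 18.7, 4.9, 3.4, 0, 0, 0, -35.9, 18.7, 4.9, 3.4, 0, 0, 0, -35.9, 18.7, 4.9, 3.4]
}}

```text
time: 1.55
eef_pos: [0.4893, 0.0509, 0.2441]
tool_rot: [3.141, -0.0, 1.599]
force: [0.8, 1.0, -0.4]
finger_gap: 0.402
grip_force: 0.0
```

```bash
python3 rel.py .583 -.1235 .22 91.2
```

```text
1.55 [0.4893 0.0509 0.2441] [ 3.141 -0.     1.599] [ 0.79  1.02 -0.43]
[ 4.000e-02 -1.000e-02  4.100e-01 -1.769e+01  8.870e+00  2.410e+00]
```

>>> {"fn": "carry_out", "kwargs": {
  "rows": [0, 0, 0, -17.7, 8.9, 2.4, 3.4, 0, 0, 0, -17.7, 8.9, 2.4, 3.4, 0, 0, 0, -17.7, 8.9, 2.4, 3.4, 0, 0, 0, -17.7, 8.9, 2.4, 3.4, 0, 0, 0, -17.7, 8.9, 2.4, 3.4]
}}

```text
time: 1.97
eef_pos: [0.5833, -0.1249, 0.2196]
tool_rot: [3.142, 0.001, 1.597]
force: [0.2, 0.1, -0.0]
finger_gap: 0.398
grip_force: 0.0
```

```bash
python3 rel.py .583 -.1235 .084 91.2
python3 - <<'E'
from h import *
for n,(x0,y0,x1,y1),s in (("top",(260,150,460,290),3),("side",(230,120,400,280),3)):
    c=cam(n); i=c["img"]; cv2.imwrite(f"pics/{n}1.png",cv2.resize(i[y0:y1,x0:x1,::-1],None,fx=s,fy=s,interpolation=cv2.INTER_CUBIC))
E
cd pics; python3 -c "
import cv2,numpy as np
a=cv2.imread('top1.png');b=cv2.imread('side1.png');a=cv2.resize(a,(400,280));b=cv2.resize(b,(400,376));cv2.imwrite('both1.png',np.vstack([b,a])[:600])
"
```

```text
1.97 [ 0.5833 -0.1249  0.2196] [3.142e+00 1.000e-03 1.597e+00] [ 0.17  0.09 -0.02]
[ 0.    0.04  0.32  0.15 -0.03 13.56]
```

View pics/side1.png

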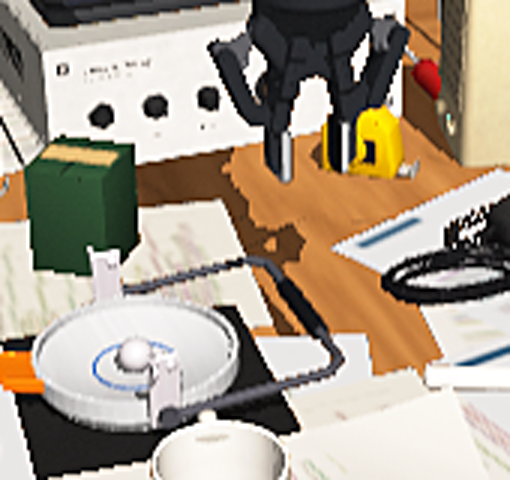

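The gripper, open 34 mm, hangs above the grip; its tips are at about (310,170) in the crop and the grip is at about (300,298). I'll go straight down.

>>> {"fn": "carry_out", "kwargs": {
  "rows": [0, 0, 0, 0, 0, 3, 3.4, 0, 0, 0, 0, 0, 6, 3.4, 0, 0, 0, 0, 0, 9, 3.4, 0, 0, 0, 0, 0, 11.5, 3.4, 0, 0, 0, 0, 0, 13.3, 3.4]
}}

```text
time: 2.48
eef_pos: [0.5817, -0.121, 0.0848]
tool_rot: [-3.14, -0.0, 1.599]
force: [0.4, 0.6, -1.4]
finger_gap: 0.397
grip_force: 0.0
```

>>> {"fn": "carry_out", "kwargs": {
  "rows": [0, 0, 0, 0, 0, 0, 3.4, 0, 0, 0, 0, 0, 0.2, 0.5, 0, 0, 0, 0, 0, 0.2, 0.5, 0, 0, 0, 0, 0, 0.2, 0.5, 0, 0, 0, 0, 0, 0.2, 0.5],
  "newtons": 20
}}

```text
time: 2.9
eef_pos: [0.5829, -0.1217, 0.0862]
tool_rot: [3.14, 0.0, 1.599]
force: [-1.8, -0.5, -0.0]
finger_gap: 0.151
grip_force: 19.7
```

Run:
```python
from h import *
print(telemetry.get_obs()["eef_pos"],telemetry.get_obs()["force"])
for n,(x0,y0,x1,y1),s in (("side",(230,160,380,280),4),):
    c=cam(n); i=c["img"]; cv2.imwrite(f"pics/{n}2.png",cv2.resize(i[y0:y1,x0:x1,::-1],None,fx=s,fy=s,interpolation=cv2.INTER_CUBIC))
```

```text
[ 0.58285422 -0.1217381   0.08617665] [-1.80865801 -0.51981325 -0.02742982]
```

View pics/side2.png

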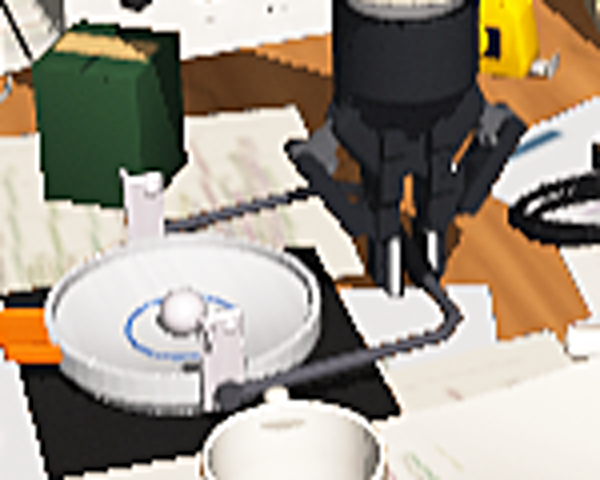

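The pads hold the grip: gap 0.151 is about 13 mm, at 19.7 N. The dish and ball have not moved. Next I swing the handle along the arc.

>>> {"fn": "carry_out", "kwargs": {
  "rows": [0, 0, 0, 0, -0.04, -1.0, 0.5, 0, 0, 0, 0, -0.16, -1.99, 0.5, 0, 0, 0, 0, -0.36, -2.97, 0.5, 0, 0, 0, 0, -0.63, -3.93, 0.5, 0, 0, 0, 0, -0.99, -4.87, 0.5]
}}

```text
time: 3.37
eef_pos: [0.5725, -0.122, 0.1352]
tool_rot: [3.141, 0.0, 1.599]
force: [-2.1, -0.4, -2.7]
finger_gap: 0.152
grip_force: 19.5
```

Run:
```python
from h import *
o=telemetry.get_obs();print(o["eef_pos"],o["force"],o["wrist_torque"],o["finger_gap"])
for n,(x0,y0,x1,y1),s in (("side",(230,160,380,280),4),):
    c=cam(n); i=c["img"]; cv2.imwrite(f"pics/{n}3.png",cv2.resize(i[y0:y1,x0:x1,::-1],None,fx=s,fy=s,interpolation=cv2.INTER_CUBIC))
t=[12.5*np.array([np.cos(a)-1,np.sin(a)]) for a in np.arange(.4,1.3,.08)]
print(np.round(np.array(t)-t[0],2).tolist(),np.round(np.array(t)-t[5],2).tolist())
```

```text
[ 0.57251988 -0.12202826  0.13515005] [-2.0844795  -0.35321988 -2.66330242] [-0.05491602  0.17666345  0.05151364] 0.1519979715599019
[[0.0, 0.0], [-0.43, 0.9], [-0.92, 1.77], [-1.49, 2.6], [-2.12, 3.37], [-2.8, 4.1], [-3.55, 4.77], [-4.34, 5.37], [-5.19, 5.91], [-6.07, 6.38], [-6.98, 6.78], [-7.93, 7.11]] [[2.8, -4.1], [2.38, -3.19], [1.88, -2.33], [1.32, -1.5], [0.69, -0.72], [0.0, 0.0], [-0.74, 0.67], [-1.54, 1.27], [-2.38, 1.81], [-3.26, 2.28], [-4.18, 2.68], [-5.12, 3.01]]
```

View pics/side3.png

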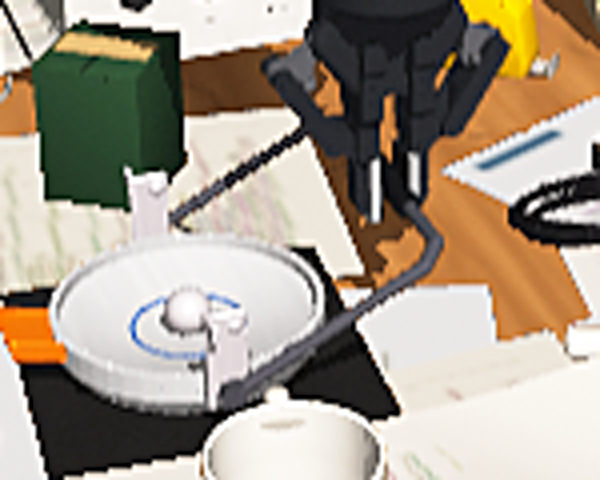

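The handle has risen to about 0.4 rad and the dish has shifted about 1 mm at most; forces are low. Continuing along the arc.

>>> {"fn": "carry_out", "kwargs": {
  "rows": [0, 0, 0, 0, -0.43, -0.9, 0.5, 0, 0, 0, 0, -0.92, -1.77, 0.5, 0, 0, 0, 0, -1.49, -2.6, 0.5, 0, 0, 0, 0, -2.12, -3.37, 0.5, 0, 0, 0, 0, -2.8, -4.1, 0.5]
}}

```text
time: 3.83
eef_pos: [0.5439, -0.1229, 0.1754]
tool_rot: [-3.141, 0.0, 1.598]
force: [-0.2, 0.1, -5.2]
finger_gap: 0.152
grip_force: 19.5
```

>>> {"fn": "carry_out", "kwargs": {
  "rows": [0, 0, 0, 0, -0.74, -0.67, 0.5, 0, 0, 0, 0, -1.54, -1.27, 0.5, 0, 0, 0, 0, -2.38, -1.81, 0.5, 0, 0, 0, 0, -3.26, -2.28, 0.5, 0, 0, 0, 0, -4.18, -2.68, 0.5]
}}

```text
time: 4.25
eef_pos: [0.5023, -0.124, 0.2022]
tool_rot: [3.141, 0.0, 1.598]
force: [1.8, 0.4, -1.3]
finger_gap: 0.152
grip_force: 19.6
```

Run:
```python
from h import *
o=telemetry.get_obs();print(o["eef_pos"],o["force"],o["wrist_torque"],o["finger_gap"])
for n,(x0,y0,x1,y1),s in (("side",(230,130,380,280),4),):
    c=cam(n); i=c["img"]; cv2.imwrite(f"pics/{n}4.png",cv2.resize(i[y0:y1,x0:x1,::-1],None,fx=s,fy=s,interpolation=cv2.INTER_CUBIC))
t=[12.5*np.array([np.cos(a)-1,np.sin(a)]) for a in np.arange(1.2,1.6,.0741)]
print(np.round(np.array(t)-t[0],2).tolist())
```

```text
[ 0.50232735 -0.12403485  0.20224913] [ 1.81069726  0.38653071 -1.34086344] [-0.06735071 -0.62616457  0.03802792] 0.1521202594591591
[[0.0, 0.0], [-0.87, 0.3], [-1.77, 0.54], [-2.68, 0.71], [-3.6, 0.81], [-4.53, 0.85]]
```

View pics/side4.png

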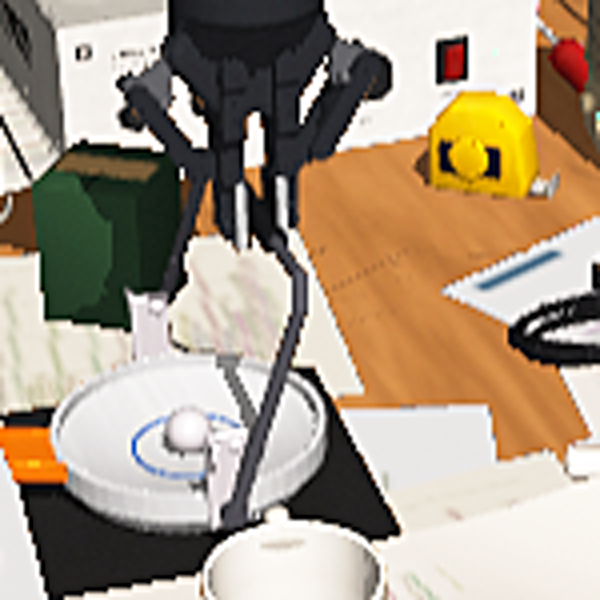

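Handle at about 1.2 rad, dish flat on the mat, ball centred. I loosen the fingers so the grip is only caged, then push it over the bump with the far finger, so the grip's rolling friction does not drag the dish.

>>> {"fn": "carry_out", "kwargs": {
  "rows": [0, 0, 0, 0, 0, 0, 2.4, 0, 0, 0, 0, 0, 0, 2.4, 0, 0, 0, 0, -0.2, -0.05, 2.4, 0, 0, 0, 0, -0.5, -0.1, 2.4, 0, 0, 0, 0, -0.9, -0.2, 2.4]
}}

```text
time: 4.72
eef_pos: [0.4938, -0.1242, 0.2033]
tool_rot: [-3.141, 0.0, 1.598]
force: [1.1, -0.0, 0.9]
finger_gap: 0.281
grip_force: 0.6
```

>>> {"fn": "carry_out", "kwargs": {
  "rows": [0, 0, 0, 0, -0.4, -0.12, 2.4, 0, 0, 0, 0, -0.8, -0.24, 2.4, 0, 0, 0, 0, -1.2, -0.32, 2.4, 0, 0, 0, 0, -1.6, -0.4, 2.4, 0, 0, 0, 0, -2.0, -0.45, 2.4]
}}

```text
time: 5.13
eef_pos: [0.474, -0.1248, 0.2085]
tool_rot: [3.14, 0.0, 1.599]
force: [4.6, 0.3, 3.6]
finger_gap: 0.281
grip_force: 2.2
```

Run:
```python
from h import *
o=telemetry.get_obs();print(o["eef_pos"],o["force"],o["wrist_torque"],o["finger_gap"])
for n,(x0,y0,x1,y1),s in (("side",(230,130,380,280),4),):
    c=cam(n); i=c["img"]; cv2.imwrite(f"pics/{n}5.png",cv2.resize(i[y0:y1,x0:x1,::-1],None,fx=s,fy=s,interpolation=cv2.INTER_CUBIC))
```

```text
[ 0.4740136  -0.12482711  0.20854112] [4.61717399 0.3486252  3.64151428] [ 0.02161382 -0.98514962  0.01664102] 0.2814895634556591
```

View pics/side5.png

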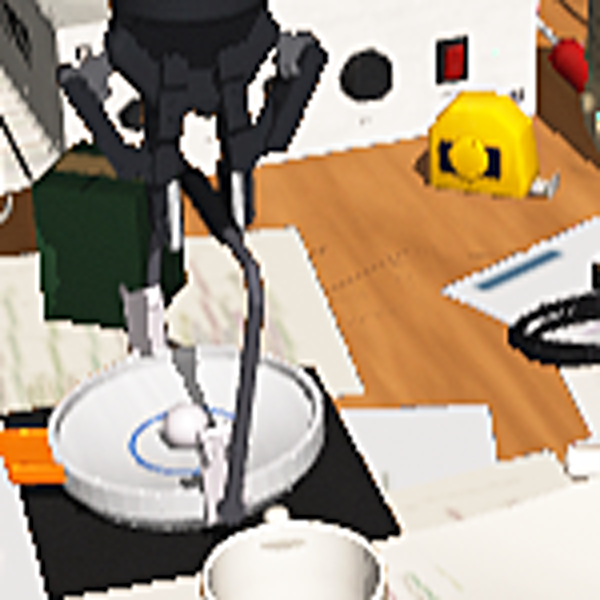

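On the bump at about 1.4 rad, with the dish still standing. I push on slowly.

>>> {"fn": "carry_out", "kwargs": {
  "rows": [0, 0, 0, 0, -0.25, -0.05, 2.4, 0, 0, 0, 0, -0.5, -0.1, 2.4, 0, 0, 0, 0, -0.75, -0.12, 2.4, 0, 0, 0, 0, -1.0, -0.14, 2.4, 0, 0, 0, 0, -1.25, -0.15, 2.4]
}}

```text
time: 5.6
eef_pos: [0.4611, -0.1251, 0.2095]
tool_rot: [-3.141, 0.0, 1.598]
force: [3.0, 0.3, 2.4]
finger_gap: 0.285
grip_force: 1.8
```

```bash
cat > look.py <<'E'
from h import *
import sys
o=telemetry.get_obs();print(o["time"],o["eef_pos"].round(4),o["force"].round(2),o["wrist_torque"].round(2),o["finger_gap"])
for n,(x0,y0,x1,y1) in (("side",(200,100,360,280)),("top",(260,170,480,310))):
    c=cam(n); i=c["img"]; np.save(f"{n}{sys.argv[1]}.npy",i)
    hsv=cv2.cvtColor(i,cv2.COLOR_RGB2HSV); m=cv2.inRange(hsv,(5,190,150),(16,255,255)); 
    k,l,st,ce=cv2.connectedComponentsWithStats(m)
    print(n,[(ce[j].round(1).tolist(),int(st[j][4])) for j in range(1,k) if st[j][4]>40 and x0<ce[j][0]<x1 and y0<ce[j][1]<y1])
    a=cv2.resize(i[y0:y1,x0:x1,::-1],None,fx=300/(y1-y0),fy=300/(y1-y0),interpolation=cv2.INTER_CUBIC)
    b=a if n=="side" else np.hstack([b,a])
cv2.imwrite(f"pics/b{sys.argv[1]}.png",b); print(b.shape)
E
python3 look.py 6
```

```text
5.6 [ 0.4611 -0.1251  0.2095] [2.98 0.3  2.4 ] [ 0.03 -0.77 -0.02] 0.28451660988947347
side [([235.8, 244.8], 156)]
top []
(300, 738, 3)
```

View pics/b6.png

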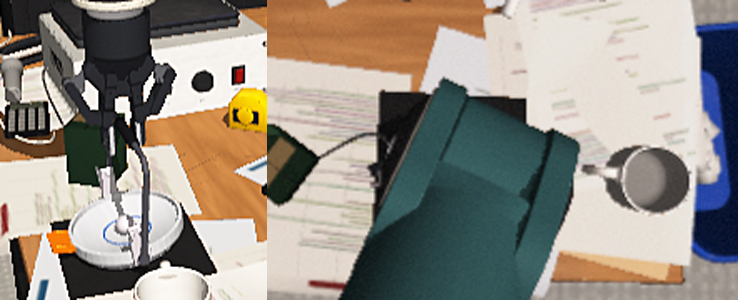

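The side half shows the handle nearly upright, the dish flat with the lip at about (62,242), and the ball inside the ring; the arm hides the dish in the top view. The far finger still feels about 3 N, so it may not have snapped yet. I push a few mm more and watch the force. The picture budget is used up, so from here I measure by number only.

>>> {"fn": "carry_out", "kwargs": {
  "rows": [0, 0, 0, 0, -0.1, 0, 2.4, 0, 0, 0, 0, -0.2, 0, 2.4, 0, 0, 0, 0, -0.3, 0, 2.4, 0, 0, 0, 0, -0.4, 0, 2.4]
}}

```text
time: 6.03
eef_pos: [0.4573, -0.1252, 0.2095]
tool_rot: [-3.142, 0.0, 1.598]
force: [3.3, 0.6, 2.6]
finger_gap: 0.28
grip_force: 1.7
```

```bash
python3 look.py 7
python3 - <<'E'
from h import *
# near leg (y=-0.084 side): dark vs. background: row-wise dark runs in the side picture near the projected leg
c=cam("side")
for th in (1.3,1.4,1.5,1.57):
    P=[np.array([.4575+r*np.cos(th),-.2095,.026+r*np.sin(th)]) for r in (.02,.06,.09)]
    print(th,[proj(c,p).round(1).tolist() for p in P])
g=c["img"].max(2)
for v in range(176,236,6): print(v,g[v,258:296].tolist())
E
```

```text
6.0333 [ 0.4573 -0.1252  0.2095] [3.28 0.62 2.59] [ 0.04 -0.77  0.02] 0.2802887165282288
side [([235.7, 245.4], 151)]
top []
(300, 738, 3)
1.3 [[287.9, 251.7], [292.5, 233.9], [296.0, 220.1]]
1.4 [[286.9, 251.7], [289.5, 233.8], [291.4, 220.0]]
1.5 [[285.9, 251.8], [286.4, 234.0], [286.8, 220.3]]
1.57 [[285.2, 251.9], [284.3, 234.3], [283.6, 220.7]]
176 [33, 27, 37, 52, 33, 54, 68, 196, 24, 29, 14, 17, 23, 27, 28, 27, 24, 21, 42, 12, 0, 72, 243, 244, 67, 28, 50, 167, 203, 198, 200, 204, 208, 208, 211, 211, 213, 211]
182 [33, 16, 55, 52, 44, 29, 242, 235, 131, 18, 27, 48, 59, 47, 13, 18, 24, 26, 27, 26, 18, 0, 198, 245, 131, 48, 67, 113, 214, 193, 192, 195, 196, 201, 203, 207, 211, 214]
188 [47, 42, 37, 53, 45, 28, 158, 231, 246, 14, 23, 58, 53, 50, 49, 46, 42, 28, 37, 2, 51, 78, 87, 73, 213, 144, 198, 229, 227, 230, 229, 227, 228, 205, 203, 230, 226, 242]
194 [46, 44, 48, 50, 39, 50, 52, 40, 17, 28, 31, 28, 53, 50, 45, 45, 35, 4, 255, 239, 234, 240, 255, 210, 54, 110, 119, 70, 255, 242, 236, 230, 226, 227, 229, 235, 238, 237]
200 [75, 11, 35, 86, 255, 255, 114, 155, 138, 21, 30, 32, 
[... 368 characters left out ...]
1, 255, 247, 246, 244, 238, 228, 226, 194, 188, 202, 253, 235, 244, 221, 40, 83, 84, 48, 252, 229, 223, 224, 210, 204, 216, 223]
218 [184, 198, 70, 242, 231, 232, 244, 128, 138, 141, 138, 137, 122, 214, 255, 251, 248, 247, 246, 245, 245, 245, 245, 246, 255, 217, 34, 82, 82, 46, 255, 248, 241, 242, 242, 243, 245, 245]
224 [243, 244, 245, 246, 246, 244, 243, 242, 250, 255, 114, 124, 123, 104, 255, 246, 242, 243, 245, 244, 243, 242, 242, 242, 248, 255, 32, 80, 84, 50, 203, 250, 238, 236, 236, 236, 235, 234]
230 [241, 241, 241, 241, 241, 241, 244, 245, 245, 247, 235, 192, 238, 241, 252, 255, 105, 113, 103, 135, 227, 237, 253, 231, 240, 253, 31, 80, 86, 52, 187, 252, 235, 231, 230, 228, 228, 226]
```

```bash
cat > flow.py <<'E'
from h import *
import sys
a=cv2.cvtColor(np.load("side0.npy"),cv2.COLOR_RGB2GRAY); c=cam("side"); b=cv2.cvtColor(c["img"],cv2.COLOR_RGB2GRAY)
W=[(.457+.0715*np.cos(t),-.1255+.0715*np.sin(t),.031) for t in np.radians([0,-20,20,-150,150,-120,120])]+[(.36,-.11,.025),(.36,-.143,.025)]
P=np.float32([proj(c,w) for w in W])
q,s,e=cv2.calcOpticalFlowPyrLK(a,b,P[:,None],None,winSize=(11,11),maxLevel=1)
for w,p,d,k in zip(W,P,(q[:,0]-P),s): print(np.round(w,3),p.round(1),d.round(2),k)
hsv=cv2.cvtColor(c["img"],cv2.COLOR_RGB2HSV)
E
python3 flow.py
```

```text
[ 0.528 -0.126  0.031] [308.  230.9] [-0.18 -1.04] [1]
[ 0.524 -0.15   0.031] [309.4 237. ] [-0.71 -2.3 ] [1]
[ 0.524 -0.101  0.031] [302.8 225.7] [3.23 4.33] [1]
[ 0.395 -0.161  0.031] [249.2 251.2] [2.27 0.37] [1]
[ 0.395 -0.09   0.031] [242.7 233.4] [0.19 0.11] [1]
[ 0.421 -0.187  0.031] [264.9 255.7] [-0.31 -2.22] [1]
[ 0.421 -0.064  0.031] [252.5 225.3] [-0.53 -1.17] [1]
[ 0.36  -0.11   0.025] [227.9 243.7] [0.06 0.22] [1]
[ 0.36  -0.143  0.025] [230.5 252.1] [0.4  1.82] [1]
```

The push is tipping the dish slightly: the far rim is about 1–2 px up and the lip about 2 px down, roughly 0.03 rad. I'll back off, grip, and press down a little while finishing the swing.

>>> {"fn": "carry_out", "kwargs": {
  "rows": [0, 0, 0, 0, 0.4, 0, 2.4, 0, 0, 0, 0, 0.8, 0, 2.2, 0, 0, 0, 0, 1.0, 0, 0.5, 0, 0, 0, 0, 1.0, 0, 0.5, 0, 0, 0, 0, 1.0, 0, 0.5],
  "newtons": 30
}}

```text
time: 6.65
eef_pos: [0.4677, -0.125, 0.2096]
tool_rot: [3.141, 0.0, 1.598]
force: [2.7, 0.6, 3.0]
finger_gap: 0.154
grip_force: 29.6
```

```bash
python3 flow.py; python3 look.py 8
```

```text
[ 0.528 -0.126  0.031] [308.  230.9] [ 0.32 -0.49] [1]
[ 0.524 -0.15   0.031] [309.4 237. ] [-0.08 -0.93] [1]
[ 0.524 -0.101  0.031] [302.8 225.7] [4.53 6.81] [1]
[ 0.395 -0.161  0.031] [249.2 251.2] [1.96 0.17] [1]
[ 0.395 -0.09   0.031] [242.7 233.4] [0.6  0.08] [1]
[ 0.421 -0.187  0.031] [264.9 255.7] [ 0.66 -1.68] [1]
[ 0.421 -0.064  0.031] [252.5 225.3] [-0.24 -0.76] [1]
[ 0.36  -0.11   0.025] [227.9 243.7] [ 0.12 -0.09] [1]
[ 0.36  -0.143  0.025] [230.5 252.1] [0.17 1.08] [1]
6.7 [ 0.4676 -0.125   0.2096] [3.94 0.16 2.18] [ 0.02 -0.81  0.03] 0.14999414766361724
side [([236.0, 244.6], 157)]
top []
(300, 738, 3)
```

>>> {"fn": "carry_out", "kwargs": {
  "rows": [0, 0, 0, 0, 0, 0.15, 0.5, 0, 0, 0, 0, 0, 0.3, 0.5, 0, 0, 0, 0, 0, 0.4, 0.5]
}}

```text
time: 7.05
eef_pos: [0.4675, -0.1249, 0.2055]
tool_rot: [3.141, 0.0, 1.598]
force: [5.6, -0.4, 5.5]
finger_gap: 0.152
grip_force: 30.2
```

```bash
python3 flow.py; python3 look.py 9
```

```text
[ 0.528 -0.126  0.031] [308.  230.9] [1.08 0.38] [1]
[ 0.524 -0.15   0.031] [309.4 237. ] [0.84 0.97] [1]
[ 0.524 -0.101  0.031] [302.8 225.7] [4.29 5.64] [1]
[ 0.395 -0.161  0.031] [249.2 251.2] [ 1.57 -0.43] [1]
[ 0.395 -0.09   0.031] [242.7 233.4] [ 1.26 -0.1 ] [1]
[ 0.421 -0.187  0.031] [264.9 255.7] [ 0.6 -1.2] [1]
[ 0.421 -0.064  0.031] [252.5 225.3] [0.01 0.12] [1]
[ 0.36  -0.11   0.025] [227.9 243.7] [ 0.61 -0.96] [1]
[ 0.36  -0.143  0.025] [230.5 252.1] [0.09 0.25] [1]
7.1 [ 0.4675 -0.1249  0.2054] [ 4.23 -0.92 -0.16] [ 0.02 -0.79 -0.06] 0.15012495738481252
side [([236.5, 243.9], 159)]
top []
(300, 738, 3)
```

```bash
cat > leg.py <<'E'
from h import *
c=cam("side"); g=c["img"].max(2).astype(float)
V=np.arange(204,233); U=[]
for v in V:
    k=np.arange(281,294); w=np.clip(180-g[v,k],0,None); U.append((w*k).sum()/w.sum())
U=np.array(U); f=np.polyfit(V,U,1); r=U-np.polyval(f,V); ok=abs(r)<.4; f=np.polyfit(V[ok],U[ok],1)
print("slope",f[0].round(4),"u(220)",np.polyval(f,220).round(2),"n",ok.sum(),"of",len(V))
for th in (1.45,1.5,1.54,1.57,1.6):
    p,q=[proj(c,[.4585+r*np.cos(th),-.2095,.026+r*np.sin(th)]) for r in (.065,.09)]
    print(th,((p-q)[0]/(p-q)[1]).round(4),q.round(1))
E
python3 leg.py
```

```text
slope 0.003 u(220) 287.45 n 29 of 29
1.45 -0.0859 [289.7 220. ]
1.5 -0.0288 [287.3 220.2]
1.54 0.0175 [285.5 220.4]
1.57 0.0527 [284.1 220.6]
1.6 0.0884 [282.7 220.9]
```

>>> {"fn": "carry_out", "kwargs": {
  "rows": [0, 0, 0, 0, -0.2, 0.1, 0.5, 0, 0, 0, 0, -0.4, 0.15, 0.5, 0, 0, 0, 0, -0.6, 0.2, 0.5, 0, 0, 0, 0, -0.6, 0.2, 0.5]
}}

```text
time: 7.58
eef_pos: [0.4607, -0.1251, 0.2033]
tool_rot: [-3.141, -0.0, 1.598]
force: [0.7, 0.1, -5.9]
finger_gap: 0.15
grip_force: 29.7
```

```bash
python3 flow.py; python3 look.py 10; python3 leg.py
```

```text
[ 0.528 -0.126  0.031] [308.  230.9] [-1.51 -0.54] [1]
[ 0.524 -0.15   0.031] [309.4 237. ] [-1.41  0.1 ] [1]
[ 0.524 -0.101  0.031] [302.8 225.7] [-1.41  0.14] [1]
[ 0.395 -0.161  0.031] [249.2 251.2] [-1.98 -0.91] [1]
[ 0.395 -0.09   0.031] [242.7 233.4] [-1.94  0.14] [1]
[ 0.421 -0.187  0.031] [264.9 255.7] [-2.36 -0.6 ] [1]
[ 0.421 -0.064  0.031] [252.5 225.3] [-0.81 -1.04] [1]
[ 0.36  -0.11   0.025] [227.9 243.7] [-0.57  0.61] [1]
[ 0.36  -0.143  0.025] [230.5 252.1] [-0.19 -0.64] [1]
7.6333 [ 0.461  -0.1251  0.2034] [ 0.05  1.35 -5.25] [ 0.06 -0.13  0.02] 0.1517473025125971
side [([233.6, 243.1], 160)]
top []
(300, 738, 3)
slope -0.0115 u(220) 284.76 n 27 of 29
1.45 -0.0859 [289.7 220. ]
1.5 -0.0288 [287.3 220.2]
1.54 0.0175 [285.5 220.4]
1.57 0.0527 [284.1 220.6]
1.6 0.0884 [282.7 220.9]
```

>>> {"fn": "carry_out", "kwargs": {
  "rows": [0, 0, 0, 0, 0, 0, 2.6, 0, 0, 0, 0, 0, 0, 2.6, 0, 0, 0, 0, 0, 0, 2.6, 0, 0, 0, 0, 0, 0, 2.6, 0, 0, 0, 0, 0, 0, 2.6]
}}

```text
time: 8.2
eef_pos: [0.4615, -0.1251, 0.2037]
tool_rot: [3.141, 0.0, 1.598]
force: [0.2, 0.4, -0.0]
finger_gap: 0.302
grip_force: 0.0
```

```bash
python3 flow.py; python3 look.py 11; python3 leg.py
```

```text
[ 0.528 -0.126  0.031] [308.  230.9] [-1.6  -0.52] [1]
[ 0.524 -0.15   0.031] [309.4 237. ] [-1.55 -0.22] [1]
[ 0.524 -0.101  0.031] [302.8 225.7] [-1.52  0.2 ] [1]
[ 0.395 -0.161  0.031] [249.2 251.2] [-2.34 -0.06] [1]
[ 0.395 -0.09   0.031] [242.7 233.4] [-1.74  0.31] [1]
[ 0.421 -0.187  0.031] [264.9 255.7] [-3.02  0.13] [1]
[ 0.421 -0.064  0.031] [252.5 225.3] [-0.83 -0.51] [1]
[ 0.36  -0.11   0.025] [227.9 243.7] [-0.87  1.14] [1]
[ 0.36  -0.143  0.025] [230.5 252.1] [0.01 0.36] [1]
8.25 [ 0.4615 -0.1251  0.2036] [-0.22  0.81 -0.69] [ 0.05 -0.03  0.02] 0.3061687083276692
side [([233.2, 243.3], 156)]
top []
(300, 738, 3)
slope -0.0029 u(220) 283.45 n 26 of 29
1.45 -0.0859 [289.7 220. ]
1.5 -0.0288 [287.3 220.2]
1.54 0.0175 [285.5 220.4]
1.57 0.0527 [284.1 220.6]
1.6 0.0884 [282.7 220.9]
```

I move the gripper clear so the top view can settle the handle angle.

>>> {"fn": "carry_out", "kwargs": {
  "rows": [0, 0, 0, 0, 0, -2, 2.6, 0, 0, 0, 0, 0, -5, 2.6, 0, 0, 0, 0, 0, -8, 2.6, 0, 0, 0, 4, 0, -8, 2.6, 0, 0, 0, 8, 0, -8, 2.6]
}}

```text
time: 8.82
eef_pos: [0.4596, -0.0456, 0.2852]
tool_rot: [3.138, 0.0, 1.594]
force: [0.6, 0.6, -0.9]
finger_gap: 0.307
grip_force: 0.0
```

>>> {"fn": "carry_out", "kwargs": {
  "rows": [0, 0, 0, 4, 0, 0, 2.6, 0, 0, 0, 8, 0, 0, 2.6, 0, 0, 0, 12, 0, 0, 2.6, 0, 0, 0, 15, 0, 0, 2.6, 0, 0, 0, 18, 0, 0, 2.6]
}}

```text
time: 9.23
eef_pos: [0.4538, 0.1368, 0.2837]
tool_rot: [3.141, -0.0, 1.599]
force: [1.5, -0.6, 0.6]
finger_gap: 0.307
grip_force: 0.0
```

```bash
python3 look.py 12; python3 leg.py
python3 - <<'E'
from h import *
c=cam("top"); i=c["img"]; hsv=cv2.cvtColor(i,cv2.COLOR_RGB2HSV)
m=cv2.inRange(hsv,(100,80,60),(125,255,255)); ys,xs=np.nonzero(m[225:270,320:365]); xs=xs+320;ys=ys+225
(e,ax,_)=cv2.fitEllipse(np.c_[xs,ys].astype(np.float32)); print("ring",len(xs),e,ax,onz(c,*e,.0157))
print("pred centre->grip upright", proj(c,[*onz(c,*e,.0157)[:2],.151]))
for th in(1.45,1.5,1.57): 
    d=onz(c,*e,.0157); print(th,proj(c,[d[0]+.125*np.cos(th),d[1],.026+.125*np.sin(th)]))
g=i.max(2)
for v in range(212,262,1): print(v,"".join("%4d"%x for x in g[v,318:374:2]))
E
```

```text
9.2333 [0.4538 0.1368 0.2837] [ 1.51 -0.63  0.6 ] [-0.02 -0.07  0.  ] 0.3065910189424307
side [([233.2, 243.4], 156)]
top [([342.3, 284.8], 111)]
(300, 738, 3)
slope -0.003 u(220) 283.45 n 26 of 29
1.45 -0.0859 [289.7 220. ]
1.5 -0.0288 [287.3 220.2]
1.54 0.0175 [285.5 220.4]
1.57 0.0527 [284.1 220.6]
1.6 0.0884 [282.7 220.9]
ring 22 (342.7549743652344, 251.0532684326172) (23.18453598022461, 23.993680953979492) [ 0.45396166 -0.12624968  0.0157    ]
pred centre->grip upright [345.75524634 252.61853695]
1.45 [345.82297032 245.80123615]
1.5 [345.80067734 248.61459636]
1.57 [345.75584699 252.57345508]
212  192 194 191 194 182 158 159 193 217 221 222 222 221 223 223 219 220 220 220 220 196 181 200 221 226 227 224 226
213   33  29  30  34  29  50  51  76 172 185 186 188 186 186 189 191 186 193 216 223 223 208 179 211 227 226 220 224
214   27  27  28  27  22  26  24  29  31  32  27  28  28  31  50  48  53  75 169 189 187 188 186 179 195 194 188 202
215   30  27  31  30  23  27  26  29  29  32  29  21  27  27  25  26  29  32  22  29  30  27  27  35  35  34  52  83
216   26  27  28  27  25  2
[... 4654 characters left out ...]
56  239 240 239 240 240 240 237 222 230 231 170 163 165 184 209 213 210 204 192 201 197 194 194 193 195 117 208  75
257  241 242 242 240 239 237 235 224 226 228 226 223 221 219 214 214 210 196 200 200 199 199 196 197 178 116 209  53
258  240 243 240 238 237 235 234 232 220 228 225 218 220 216 210 209 209 184 202 201 201 196 197 196 141 117 211  38
259  237 239 238 236 237 234 234 232 208 228 222 222 214 214 214 207 200 187 206 202 200 197 198 198 138 115 205  29
260  238 237 236 235 235 234 231 230 215 212 217 220 216 212 210 205 185 198 200 197 197 199 197 197 136 105 165  27
261  232 236 236 235 234 233 232 229 226 201 208 217 212 211 201 194 190 205 200 200 197 196 199 198 135 135 123  28
```

The top view shows the grip row at about 250.7, against 252.6–253.0 expected at 1.57 and 248.6–249 at 1.50. So the handle is at about 1.53 rad. A gentle ungripped push will seat it with margin.

```bash
python3 rel.py .461 -.126 .2837 91.6
```

```text
9.43 [0.4541 0.135  0.2834] [-3.141  0.     1.6  ] [-1.03 -0.88 -0.56]
[-1.000e-02  2.000e-02  5.000e-02 -2.611e+01 -7.000e-02 -2.000e-02]
```

>>> {"fn": "carry_out", "kwargs": {
  "rows": [0, 0, 0, -4, 0, 0, 2.6, 0, 0, 0, -8, 0, 0, 2.6, 0, 0, 0, -12, 0, 0, 2.6, 0, 0, 0, -16, 0, 0, 2.6, 0, 0, 0, -20, 0, 0, 2.6]
}}

```text
time: 9.85
eef_pos: [0.4589, -0.0683, 0.2838]
tool_rot: [3.141, -0.0, 1.597]
force: [1.6, 0.5, -0.4]
finger_gap: 0.305
grip_force: 0.0
```

>>> {"fn": "carry_out", "kwargs": {
  "rows": [0, 0, 0, -3, 0, 0, 2.6, 0, 0, 0, -5.1, 0, 0, 2.6, 0, 0, 0, -6.1, 0, 0, 2.6, 0, 0, 0, -6.1, 0, 0, 2.6]
}}

```text
time: 10.18
eef_pos: [0.4606, -0.1298, 0.2837]
tool_rot: [3.141, 0.001, 1.593]
force: [-0.5, 0.7, 0.4]
finger_gap: 0.306
grip_force: 0.0
```

```bash
python3 rel.py .461 -.126 .204 91.6
```

```text
10.18 [ 0.4606 -0.1298  0.2837] [3.141e+00 1.000e-03 1.593e+00] [-0.48  0.75  0.44]
[ 0.01  0.05 -0.34  0.38  0.05  7.97]
```

>>> {"fn": "carry_out", "kwargs": {
  "rows": [0, 0, 0, 0.2, 0, 2.5, 2.6, 0, 0, 0, 0.2, 0, 5, 2.6, 0, 0, 0, 0.2, 0, 7, 2.6, 0, 0, 0, 0.2, 0, 8, 2.6, 0, 0, 0, 0.2, 0, 8, 2.6]
}}

```text
time: 10.6
eef_pos: [0.4604, -0.1241, 0.2021]
tool_rot: [-3.139, 0.0, 1.598]
force: [-1.1, -0.2, 0.1]
finger_gap: 0.304
grip_force: 0.0
```

>>> {"fn": "carry_out", "kwargs": {
  "rows": [0, 0, 0, 0, -0.4, 0, 2.6, 0, 0, 0, 0, -0.7, 0, 2.6, 0, 0, 0, 0, -0.9, 0, 2.6, 0, 0, 0, 0, -1.0, 0, 2.6, 0, 0, 0, 0, -1.1, 0, 2.6]
}}

```text
time: 11.02
eef_pos: [0.4504, -0.1244, 0.2042]
tool_rot: [3.14, -0.0, 1.599]
force: [-0.2, 0.0, 0.6]
finger_gap: 0.305
grip_force: 0.0
```

```bash
python3 look.py 13; python3 leg.py; python3 flow.py
```

```text
11.0167 [ 0.4504 -0.1244  0.2042] [-0.15  0.04  0.6 ] [ 0.01  0.02 -0.01] 0.30476199327894093
side [([233.2, 243.3], 156)]
top []
(300, 738, 3)
slope 0.0251 u(220) 282.24 n 29 of 29
1.45 -0.0859 [289.7 220. ]
1.5 -0.0288 [287.3 220.2]
1.54 0.0175 [285.5 220.4]
1.57 0.0527 [284.1 220.6]
1.6 0.0884 [282.7 220.9]
[ 0.528 -0.126  0.031] [308.  230.9] [-1.6  -0.49] [1]
[ 0.524 -0.15   0.031] [309.4 237. ] [-1.54 -0.17] [1]
[ 0.524 -0.101  0.031] [302.8 225.7] [-1.53  0.19] [1]
[ 0.395 -0.161  0.031] [249.2 251.2] [-2.4  -0.12] [1]
[ 0.395 -0.09   0.031] [242.7 233.4] [-1.7  0.3] [1]
[ 0.421 -0.187  0.031] [264.9 255.7] [-3.06  0.11] [1]
[ 0.421 -0.064  0.031] [252.5 225.3] [-0.82 -0.56] [1]
[ 0.36  -0.11   0.025] [227.9 243.7] [-0.87  1.13] [1]
[ 0.36  -0.143  0.025] [230.5 252.1] [0.01 0.36] [1]
```

The leg moved on by 1.2 px with the dish still and no remaining force, so the handle has seated at about 1.57. I centre the fingers and grip.

>>> {"fn": "carry_out", "kwargs": {
  "rows": [0, 0, 0, 0, 0.2, 0, 2.6, 0, 0, 0, 0, 0.2, 0, 1.8, 0, 0, 0, 0, 0.2, 0, 0.5, 0, 0, 0, 0, 0.2, 0, 0.5, 0, 0, 0, 0, 0.2, 0, 0.5],
  "newtons": 50
}}

```text
time: 11.63
eef_pos: [0.4527, -0.1244, 0.2037]
tool_rot: [3.141, 0.0, 1.599]
force: [3.6, 0.6, 1.3]
finger_gap: 0.143
grip_force: 48.8
```

```bash
python3 look.py 14; python3 leg.py; python3 flow.py
```

```text
11.6333 [ 0.4527 -0.1244  0.2037] [3.57 0.63 1.32] [ 0.09 -0.69  0.01] 0.1433992218773082
side [([233.0, 243.6], 153)]
top []
(300, 738, 3)
slope 0.0283 u(220) 282.2 n 29 of 29
1.45 -0.0859 [289.7 220. ]
1.5 -0.0288 [287.3 220.2]
1.54 0.0175 [285.5 220.4]
1.57 0.0527 [284.1 220.6]
1.6 0.0884 [282.7 220.9]
[ 0.528 -0.126  0.031] [308.  230.9] [-1.61 -0.55] [1]
[ 0.524 -0.15   0.031] [309.4 237. ] [-1.58 -0.35] [1]
[ 0.524 -0.101  0.031] [302.8 225.7] [-1.48  0.2 ] [1]
[ 0.395 -0.161  0.031] [249.2 251.2] [-2.41 -0.06] [1]
[ 0.395 -0.09   0.031] [242.7 233.4] [-1.77  0.35] [1]
[ 0.421 -0.187  0.031] [264.9 255.7] [-2.99  0.14] [1]
[ 0.421 -0.064  0.031] [252.5 225.3] [-0.81 -0.54] [1]
[ 0.36  -0.11   0.025] [227.9 243.7] [-0.95  1.64] [1]
[ 0.36  -0.143  0.025] [230.5 252.1] [0.04 0.71] [1]
```

>>> {"fn": "carry_out", "kwargs": {
  "rows": [0, 0, 0, 0, 0.1, -0.2, 0.5, 0, 0, 0, 0, 0.1, -0.6, 0.5, 0, 0, 0, 0, 0.1, -1.2, 0.5, 0, 0, 0, 0, 0.1, -1.6, 0.5, 0, 0, 0, 0, 0.1, -1.8, 0.5]
}}

```text
time: 12.25
eef_pos: [0.4534, -0.1244, 0.2222]
tool_rot: [3.141, 0.0, 1.598]
force: [-0.3, -0.0, -5.5]
finger_gap: 0.149
grip_force: 48.8
```

```bash
cat > st.py <<'E'
# lip (orange), ring (blue), ball in side view; expected lip centroid for a level dish held at the grip
from h import *
import sys
o=telemetry.get_obs(); print(round(o["time"],2),o["eef_pos"].round(4),o["tool_rot"].round(3),o["force"].round(2),o["grip_force"],o["finger_gap"].round(3))
for n in ("side","top"):
    c=cam(n); i=c["img"]; hsv=cv2.cvtColor(i,cv2.COLOR_RGB2HSV)
    bx,by=proj(c,[o["eef_pos"][0],o["eef_pos"][1],o["eef_pos"][2]-.195]); r=int(60)
    def comps(m,mn):
        k,l,s,ce=cv2.connectedComponentsWithStats(m); return [(ce[j].round(1).tolist(),s[j].tolist()) for j in range(1,k) if s[j][4]>=mn and np.hypot(*(ce[j]-[bx,by]))<r]
    print(n,"centre pred",np.round([bx,by],1),"orange",comps(cv2.inRange(hsv,(5,190,120),(16,255,255)),30))
    m=cv2.inRange(hsv,(100,70,60),(125,255,255)); ys,xs=np.nonzero(m); ok=np.hypot(xs-bx,ys-by)<22
    if ok.sum()>8: print(" ring",ok.sum(),[x for x in cv2.fitEllipse(np.c_[xs[ok],ys[ok]].astype(np.float32))])
E
python3 st.py; python3 leg.py|head -1
```

```text
slope 0.0186 u(220) 282.32 n 29 of 29Traceback (most recent call last):
  File "st.py", line 4, in <module>
    o=telemetry.get_obs(); print(round(o["time"],2),o["eef_pos"].round(4),o["tool_rot"].round(3),o["force"].round(2),o["grip_force"],o["finger_gap"].round(3))
                                                                                                                                     ^^^^^^^^^^^^^^^^^^^^^
AttributeError: 'float' object has no attribute 'round'
```

```bash
sed -i 's/o\["finger_gap"\].round(3)/o["finger_gap"]/' st.py; python3 st.py
```

```text
12.3 [ 0.4535 -0.1244  0.2223] [ 3.141 -0.     1.598] [ 0.34  0.37 -5.04] 48.795461654663086 0.14191692415264248
side centre pred [273.5 238.3] orange [([233.2, 236.9], [225, 231, 17, 13, 153])]
 ring 24 [(273.2960510253906, 233.95669555664062), (14.872302055358887, 29.055931091308594), 85.89143371582031]
top centre pred [342.2 251.4] orange []
```

>>> {"fn": "carry_out", "kwargs": {
  "rows": [0, 0, 0, 0, 0, -0.4, 0.5, 0, 0, 0, 0, 0, -1.0, 0.5, 0, 0, 0, 0, 0, -1.8, 0.5, 0, 0, 0, 0, 0, -2.6, 0.5, 0, 0, 0, 0, 0, -3.3, 0.5]
}}

```text
time: 12.82
eef_pos: [0.4535, -0.1244, 0.2557]
tool_rot: [3.141, 0.0, 1.598]
force: [1.0, -0.4, -7.1]
finger_gap: 0.145
grip_force: 48.9
```

>>> {"fn": "carry_out", "kwargs": {
  "rows": [0, 0, 0, 0, 0, -0.8, 0.5, 0, 0, 0, 0, 0, -1.8, 0.5, 0, 0, 0, 0, 0, -2.8, 0.5, 0, 0, 0, 0, 0, -3.6, 0.5, 0, 0, 0, 0, 0, -4.2, 0.5]
}}

```text
time: 13.23
eef_pos: [0.4535, -0.1244, 0.2978]
tool_rot: [3.141, 0.0, 1.598]
force: [0.6, 0.5, -6.0]
finger_gap: 0.139
grip_force: 48.9
```

```bash
python3 st.py
```

```text
13.23 [ 0.4535 -0.1244  0.2978] [3.141 0.    1.598] [ 0.62  0.5  -6.05] 48.86820137500763 0.13931106339496332
side centre pred [271.5 206.7] orange [([229.6, 203.6], [222, 198, 17, 13, 145])]
 ring 23 [(271.2462463378906, 202.1746368408203), (14.36760425567627, 29.654016494750977), 85.29269409179688]
top centre pred [343.8 252.2] orange []
```

Lifted: underside about 98 mm up, force about 6 N, orange lip and ring visible in the side view. Now the slow turn about the vertical axis.

>>> {"fn": "carry_out", "kwargs": {
  "rows": [0, 0, -1, 0, 0, 0, 0.5, 0, 0, -3, 0, 0, 0, 0.5, 0, 0, -6, 0, 0, 0, 0.5, 0, 0, -10, 0, 0, 0, 0.5, 0, 0, -14, 0, 0, 0, 0.5]
}}

```text
time: 13.75
eef_pos: [0.4531, -0.1242, 0.2959]
tool_rot: [-3.141, -0.0, 1.847]
force: [0.4, 0.1, -6.3]
finger_gap: 0.15
grip_force: 48.9
```

>>> {"fn": "carry_out", "kwargs": {
  "rows": [0, 0, -4, 0, 0, 0, 0.5, 0, 0, -8, 0, 0, 0, 0.5, 0, 0, -12, 0, 0, 0, 0.5, 0, 0, -16, 0, 0, 0, 0.5, 0, 0, -20, 0, 0, 0, 0.5]
}}

```text
time: 14.17
eef_pos: [0.4531, -0.1243, 0.2959]
tool_rot: [-3.141, -0.001, 2.196]
force: [0.0, 0.3, -5.6]
finger_gap: 0.142
grip_force: 48.9
```

```bash
python3 st.py
```

```text
14.17 [ 0.4531 -0.1243  0.2959] [-3.141e+00 -1.000e-03  2.196e+00] [ 0.04  0.28 -5.65] 48.88137459754944 0.14165981302242123
side centre pred [271.3 207.5] orange [([240.5, 214.7], [230, 209, 24, 12, 146])]
 ring 35 [(270.4413757324219, 203.16883850097656), (13.942230224609375, 29.443984985351562), 85.95185852050781]
top centre pred [343.7 252.3] orange []
```

>>> {"fn": "carry_out", "kwargs": {
  "rows": [0, 0, -4, 0, 0, 0, 0.5, 0, 0, -8, 0, 0, 0, 0.5, 0, 0, -12, 0, 0, 0, 0.5, 0, 0, -16, 0, 0, 0, 0.5, 0, 0, -20, 0, 0, 0, 0.5]
}}

```text
time: 14.68
eef_pos: [0.4532, -0.1243, 0.2962]
tool_rot: [-3.141, -0.001, 2.542]
force: [0.5, -0.0, -6.5]
finger_gap: 0.149
grip_force: 48.9
```

>>> {"fn": "carry_out", "kwargs": {
  "rows": [0, 0, -4, 0, 0, 0, 0.5, 0, 0, -8, 0, 0, 0, 0.5, 0, 0, -12, 0, 0, 0, 0.5, 0, 0, -16, 0, 0, 0, 0.5, 0, 0, -20, 0, 0, 0, 0.5]
}}

```text
time: 15.1
eef_pos: [0.4532, -0.1243, 0.2962]
tool_rot: [-3.141, -0.001, 2.891]
force: [-0.3, 0.0, -5.4]
finger_gap: 0.145
grip_force: 48.9
```

>>> {"fn": "carry_out", "kwargs": {
  "rows": [0, 0, -4, 0, 0, 0, 0.5, 0, 0, -8, 0, 0, 0, 0.5, 0, 0, -11, 0, 0, 0, 0.5, 0, 0, -13, 0, 0, 0, 0.5, 0, 0, -14, 0, 0, 0, 0.5]
}}

```text
time: 15.52
eef_pos: [0.4532, -0.1243, 0.2962]
tool_rot: [-3.142, -0.001, 3.134]
force: [-0.5, -0.2, -5.0]
finger_gap: 0.142
grip_force: 48.9
```

>>> {"fn": "carry_out", "kwargs": {
  "rows": [0, 0, 0, 0, 0, 0, 0.5, 0, 0, 0, 0, 0, 0, 0.5, 0, 0, 0, 0, 0, 0, 0.5, 0, 0, 0, 0, 0, 0, 0.5, 0, 0, 0, 0, 0, 0, 0.5]
}}

```text
time: 15.93
eef_pos: [0.4534, -0.1243, 0.2965]
tool_rot: [-3.142, -0.0, 3.134]
force: [0.1, 0.0, -5.2]
finger_gap: 0.143
grip_force: 48.9
```

```bash
python3 st.py
python3 - <<'E'
from h import *
from scipy.spatial.transform import Rotation as Ro
o=telemetry.get_obs(); c=cam("side"); g=o["eef_pos"]-[0,0,.0527]
# predicted side-view lip centroid, ring centre for given yaw and tilt(about dish y) of dish, dish hanging from grip
for yaw in (85,88,91,94):
  for ti in (-.08,0,.08):
    R=Ro.from_euler('ZY',[yaw,np.degrees(ti)],degrees=True)
    L=[proj(c,g+R.apply(p)) for p in ([-.086,0,.021-.147],[0,0,.0117-.147])]
    print(yaw,ti,np.round(L,1).tolist())
i=c["img"]; hsv=cv2.cvtColor(i,cv2.COLOR_RGB2HSV)
# ball: bright low-saturation blob inside ring is hard against aluminium; report ring ellipse crop saturations instead
cv2.imwrite("pics/end.png",i[:,:,::-1])
E
```

```text
15.93 [ 0.4534 -0.1243  0.2965] [-3.142 -0.     3.134] [ 0.09  0.03 -5.17] 48.89806151390076 0.14284681794848456
side centre pred [271.4 207.2] orange [([281.3, 218.7], [272, 215, 20, 8, 76])]
 ring 38 [(270.2807312011719, 202.99864196777344), (13.997906684875488, 29.596031188964844), 86.52216339111328]
top centre pred [343.7 252.2] orange []
85 -0.08 [[276.9, 221.3], [270.5, 201.5]]
85 0 [[277.5, 221.0], [271.2, 204.2]]
85 0.08 [[278.1, 220.2], [272.0, 206.5]]
88 -0.08 [[278.9, 221.0], [270.2, 201.6]]
88 0 [[279.9, 220.7], [271.2, 204.2]]
88 0.08 [[280.8, 219.9], [272.3, 206.4]]
91 -0.08 [[281.0, 220.7], [269.9, 201.6]]
91 0 [[282.2, 220.3], [271.2, 204.2]]
91 0.08 [[283.4, 219.4], [272.5, 206.4]]
94 -0.08 [[283.0, 220.3], [269.6, 201.7]]
94 0 [[284.5, 219.9], [271.2, 204.2]]
94 0.08 [[286.0, 218.9], [272.8, 206.3]]
```

The lip is offset 11.0 px from the ring centre, which matches a dish yaw of about 91°; the mug needs about 90°. The tilt is about 0.03 rad or less, and the dish hangs still with its underside about 97 mm up. I'm handing in.

```bash
python3 -c "
from rig import manip; print(manip.sign_off())"
```

```text
the job is handed in; nothing more can be done
None
```

The job is handed in: the handle is up, by my measurements at its stop (about 1.57 rad), and the arm holds the dish still by the grip, underside about 97 mm above the desk, tilted about 0.03 rad, lip within about 1–2° of the mug; the ball was last seen inside the ring before the lift and not checked after the turn.

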